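# Park the butter dish on the free narrow ledge

### The job

Clear the wide white shelf: slide the covered blue butter dish, without lifting it, onto whichever narrow wooden ledge is free (the jug stands on the other one), and gently on until it rests squarely against that ledge's dark end stop. Leave it sitting level and centred across the ledge, and leave the jug, tumbler, mug and spice jar where they are.

Things in the scene. Friction and masses are not known exactly. Their poses are not given: they have to be found in the camera images.
- shelf: Fixed raised organiser; origin on the counter under its centre, z up. All tops flush, 120 mm above the origin, no rims. In the middle a white shelf 200 by 200 mm; on each side a brown wooden ledge, 60 mm wide (x -30 to 30), runs along y from 100 to 305 mm from the origin: left ledge to +y, right ledge to -y. Boards 18 mm thick, open below.
- stop_left: Fixed dark steel block 60 (x) by 16 (y) by 50 (z) mm standing on the left (+y) ledge, axes parallel to the shelf's; origin at the centre of its underside. Its face towards the shelf is 8 mm from the origin, on the -y side. Its distance along the ledge varies.
- stop_right: The same block on the right (-y) ledge; its face towards the shelf is 8 mm from the origin, on the +y side.
- dish: Loose covered butter dish, blue box with near-black lid, about 0.5 kg: 110 (x) by 120 (y) by 76 (z) mm, straight blue walls up to 55 mm, the lid inset 3 mm. Origin at the centre of its underside. Starts on the white shelf, its y axis roughly along the shelf's y. Too wide to grasp.
- jug: Loose white ceramic cream jug, 64 mm in diameter, 100 mm high, handle on +x reaching 56 mm from the axis; origin at the centre of its underside. Stands on one of the two ledges (that ledge is taken).
- tumbler: Loose green glass tumbler, 70 mm in diameter, 85 mm high; origin at the centre of its underside. Stands on the counter underneath the free ledge.
- mug: Loose orange mug, 76 mm in diameter, 85 mm high, on the counter on the robot's side of one of the ledges; origin at the centre of its underside.
- spice_jar: Loose amber glass spice jar with black cap, 44 mm in diameter, 90 mm high, on the counter on the robot's side of one of the ledges; origin at the centre of its underside.

How it is judged:
At the end, for the whole second after the job is handed in: The dish stands level (within 0.06 rad) and at rest on the free ledge, its leading side within about 7 mm of that ledge's end stop, its centre within 20 mm of the ledge's centre line, turned less than 0.15 rad from square; it is entirely off the white shelf (((y of dish in the frame of stop_left between -0.075 and 0 m and x of dish in the frame of stop_left between -0.02 and 0.02 m and angle between the y axis of dish and the y axis of stop_left, either way round below 0.15 rad) or (y of dish in the frame of stop_right between 0 and 0.075 m and x of dish in the frame of stop_right between -0.02 and 0.02 m and angle between the y axis of dish and the y axis of stop_right, either way round below 0.15 rad)) and z of dish in the frame of shelf between 0.115 and 0.125 m and angle between dish's own z axis and vertical below 0.06 rad and linear speed of dish below 0.02 m/s and angular speed of dish below 0.1 rad/s); the robot touches nothing.
It fails at once if the dish is lifted more than 20 mm off the shelf (z of dish in the frame of shelf above 0.14 m).
It fails at once if the dish is rammed into an end stop with more than 60 N (contact force between dish and stop_left above 60 N or contact force between dish and stop_right above 60 N).
It fails at once if the jug is moved more than 20 mm (distance of jug from where it was at the start of the episode above 0.02 m).
It fails at once if the tumbler, mug or spice jar is moved more than 20 mm (distance of any of tumbler, mug, spice_jar from where it was at the start of the episode above 0.02 m).
It also fails if it takes over 48 s, if anything falls off the work surface, if the arm or the gripper's body presses on something with over 40 N, if the wrist force passes 120 N, or if a joint passes its speed limit or range.

### The arm

A 7-joint arm with a two-finger parallel gripper is mounted at the origin on the work surface. World frame = base frame: x ahead of the robot, y to its left, z up, the work surface at z = 0. Lengths are in m, angles in rad, forces in N, time in s.
With the tool pointing down it reaches from about 0.425 to 0.925 m from the base axis. Payload 6.8 kg.
Tool frame: the origin (TCP) lies midway between the tips of the shut fingers; the grasp point (between the pads) lies ctrl.pinch_z behind it (ctrl.pinch_z is the distance from the TCP to the grasp point, in m); z points along the fingers, y is the direction in which the jaws open and shut (so a half turn about z gives the same grasp; the last joint's range is limited). The gripper opens to 85 mm and grips with 20 to 120 N. Pads are 22 mm wide; open, the fingers measure 114 mm over their backs; the gripper's body (76 mm by 85 mm) begins 54 mm behind the grasp point. The pads swing forward as they close: fully open they stand 13 mm farther back than shut.
Start: joints at [-1.301, 0.477, 0.022, 1.555, -0.011, 1.109, -0.083], TCP at [0.249, 0.627, 0.231] pointing down, gripper open.
Joint ranges: [-2.96, 2.96], [-0.34, 2.1], [-1.41, 1.46], [0.24, 2.44], [-1.37, 4.51], [0.17, 1.92], [-2.96, 2.96]. Speed limits (rad/s): [2.39, 2.39, 3.14, 3.14, 3.14, 3.14, 3.14].

### API

Orientations are given as a unit quaternion [x, y, z, w].
In Python, from bench import ctrl gives the robot as it stands.
- The arm moves only by the tool send_rows, never from a script. Its arguments are lists of equal length, an entry for each row: "translation": the shift along the tool's x, y, z in mm, a list of three; "rotation": the turn, a rotation vector about the tool's x, y, z in rad, a list of three; "fingers": the opening, from -1 (shut) to 1 (fully open), so that 0 is half open. A call has 1 to 5 rows; each row is the pose to reach, as a shift and turn from the pose commanded when the call began, along the tool's axes at that moment; what a row does not reach only later rows make up. A row lasts 1/10 s, in which the tool goes at most 50 mm and 8.59 degrees, less where a joint would pass 70% of its speed; a pose out of reach is approached as far as the arm can. A call with a gripper value outside its range is refused whole. The fingers move at their own pace and stop on an object; "force" is the grip in N (left out, the last holds). Time passes only in rows, so rows that repeat a pose let the fingers close. It gives the time, the measured TCP pose, the force and the opening at its end, in the units of the state.
- ctrl.sense(): the state, without advancing time (a new reading comes with each control period).
- ctrl.capture(name): name is "scene" or "top"; returns (picture, depth): 480x640x3 uint8, blue, green, red; 480x640 float32, m along the optical axis (not along the pixel's ray), 0 where there is no reading.
- ctrl.calibration(name): a dict with "K" (3x3 intrinsics, pixels), "camera_from_world" (4x4, takes a point from world to camera coordinates). Camera axes: x right, y up, looking along -z (the intrinsics and any distortion apply to the point x, -y, -z); pixel columns grow to the right and rows downward; lengths in m; the calibration is good to about 2 mm. A picture is of the moment at which its call begins. calibration takes no time and is no camera call.
- ctrl.job_done(): hands the job in, once; it reports no verdict.
The state is a dict: "clock": time; "joint_pos": joint angles; "dq": joint speeds; "joint_torque": joint torques, N m; "ee_pos": TCP position; "ee_rot": TCP orientation; "contact_force": force on the tool from outside, world axes, zero at the start; "wrist_torque": the same for the moment, N m; "opening": opening from 0.0 (shut) to 1.0 (fully open).
Only numpy, scipy, OpenCV 4.12 (cv2) and the standard library are available. Lean on these libraries where they do the work, as an engineer would, in place of code of your own. Each camera call takes 0.05 s, during which the arm holds its last target. There are 200 camera calls.

## Working session

There is one attempt and no reset: what is moved stays moved. The work goes in short steps, Python scripts to look and compute and a tool call to move; the robot and the scene stay as the last step left them, time stands still between calls to the robot, and variables do not carry over. Pictures are saved under pics/ and viewed, about 8 in all and at most 12, crops included, and the job is handed in when it is done.

Besides the shell and the picture viewer there is one more tool, called after ">>>" in YAML: its name, and indented under it one key for each argument. send_rows: Moves the arm, as the interface text tells. Its arguments: {"type":"object","properties":{"translation":{"type":"array","items":{"type":"array","items":{"type":"number"}}},"rotation":{"type":"array","items":{"type":"array","items":{"type":"number"}}},"fingers":{"type":"array","items":{"type":"number"}},"force":{"type":"number"}},"required":["translation","rotation","fingers"]}

```bash
mkdir -p pics; ls; python3 - <<'E'
from bench import ctrl
import cv2,numpy as np
s=ctrl.sense();print({k:np.round(v,3) for k,v in s.items()},ctrl.pinch_z)
for n in("scene","top"):
    p,d=ctrl.capture(n);cv2.imwrite(f"pics/{n}0.png",p);np.save(f"pics/{n}0.npy",d)
    c=ctrl.calibration(n);print(n,np.round(c["K"],1),np.round(c["camera_from_world"],3),[k for k in c])
E
```

```text
pics
{'clock': np.float64(0.0), 'joint_pos': array([-1.301,  0.478,  0.022,  1.556, -0.012,  1.109, -0.083]), 'dq': array([0.   , 0.001, 0.002, 0.001, 0.001, 0.001, 0.   ]), 'joint_torque': array([-0.0000e+00, -5.9644e+01,  1.6080e+00, -2.8119e+01,  1.3000e-02,
        9.0000e-03,  0.0000e+00]), 'ee_pos': array([0.249, 0.627, 0.23 ]), 'ee_rot': array([ 0.188,  0.982, -0.001, -0.   ]), 'contact_force': array([-0.145, -0.422,  0.605]), 'wrist_torque': array([ 0.04 ,  0.003, -0.036]), 'opening': np.float64(1.002)} 0.0187
scene [[557.4   0.  323.5]
 [  0.  557.4 241.2]
 [  0.    0.    1. ]] [[-0.547  0.837 -0.006  0.297]
 [-0.713 -0.463  0.526  0.336]
 [ 0.438  0.292  0.85  -1.289]
 [ 0.     0.     0.     1.   ]] ['K', 'camera_from_world']
top [[476.6   0.  319.6]
 [  0.  476.6 236.2]
 [  0.    0.    1. ]] [[ 0.027 -1.     0.006 -0.028]
 [ 0.992  0.028  0.126 -0.568]
 [-0.127  0.003  0.992 -0.98 ]
 [ 0.     0.     0.     1.   ]] ['K', 'camera_from_world']
```

View pics/top0.png

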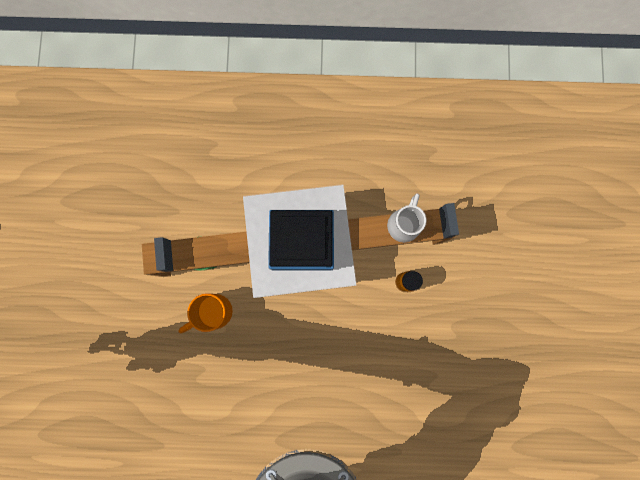

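View pics/scene0.png

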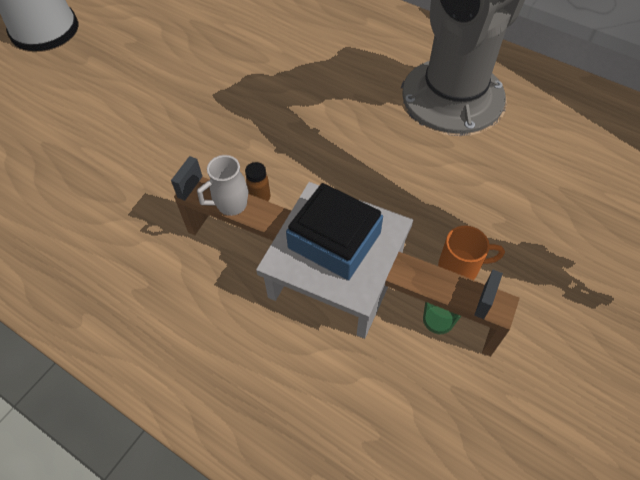

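The top view shows the left (+y) ledge free, at px (145–250, 255), with its stop at (162, 254). The jug is on the right ledge at (407, 223). The dish is at (301, 240) on the shelf, the mug at (209, 312), and the tumbler sits under the left ledge.

```bash
cat > h.py <<'E'
import cv2,numpy as np
from bench import ctrl
def cloud(n):
    p,d=ctrl.capture(n);c=ctrl.calibration(n);K=c["K"];T=np.linalg.inv(c["camera_from_world"])
    v,u=np.mgrid[:480,:640]
    X=np.stack([(u-K[0,2])/K[0,0]*d,-(v-K[1,2])/K[1,1]*d,-d,np.ones_like(d)],-1)@T.T
    X=X[...,:3].copy();X[d<=0]=np.nan
    return p,X
def rect(P):
    (c,s,a)=cv2.minAreaRect((P[:,:2]*1000).astype(np.float32))
    return np.round(c,1),np.round(s,1),round(a,2),len(P)
def big(m):
    m=cv2.morphologyEx(m.astype(np.uint8),cv2.MORPH_OPEN,np.ones((3,3)))
    n,l,st,_=cv2.connectedComponentsWithStats(m)
    return l==1+np.argmax(st[1:,4]) if n>1 else m>0
E
python3 - <<'E'
from h import *
for n in("top","scene"):
    p,X=cloud(n);h=cv2.cvtColor(p,cv2.COLOR_BGR2HSV);z=X[...,2]
    H,S,V=[h[...,i].astype(int) for i in range(3)]
    box=(X[...,0]>.3)&(X[...,0]<.9)&(abs(X[...,1])<.45)
    w=big((S<40)&(V>120)&(abs(z-.12)<.012)&box);print(n,"white",rect(X[w]),np.nanmean(z[w]))
    lid=big((V<70)&(z>.18)&(z<.21)&box);print("lid",rect(X[lid]),np.nanmean(z[lid]))
    b=big((H>95)&(H<125)&(S>90)&(z>.12)&(z<.19)&box);print("blue",rect(X[b]),np.nanmin(z[b]),np.nanmax(z[b]))
    for nm,lo,hi in(("L",0.1,.5),("R",-.5,-.1)):
        yy=(X[...,1]>lo)&(X[...,1]<hi)
        led=big((S>80)&(abs(z-.12)<.01)&box&yy);print("ledge",nm,rect(X[led]))
        st=big((S<90)&(V<110)&(z>.155)&(z<.18)&box&yy);print("stop",nm,rect(X[st]),np.nanmean(z[st]))
    jug=big((S<40)&(V>120)&(z>.2)&(z<.24)&box);print("jug",rect(X[jug]))
    mug=big((H>4)&(H<16)&(S>180)&(z>.07)&(z<.1)&box);print("mug",rect(X[mug]))
    tum=big((H>45)&(H<85)&(S>80)&box);print("tumbler",rect(X[tum]))
E
```

```text
top white (array([548.7,  28.9]), array([199.6, 200. ]), 8.5, 6331) 0.11955288590794617
lid (array([545.5,  22. ]), array([103.3, 113.1]), 1.69, 3474) 0.1927169460092617
blue (array([492.1,  20.2]), array([  4.9, 113. ]), 1.92, 244) 0.15892083762986386 0.1899567282001915
ledge L (array([523.1, 201.1]), array([ 60.6, 148.5]), 8.47, 2367)
stop L (array([510.7, 281.4]), array([59.5, 17.1]), 8.04, 334) 0.16839367674518285
ledge R (array([ 572.1, -130.6]), array([60.2, 68.6]), 8.72, 790)
stop R (array([ 590.8, -257. ]), array([60.1, 17.2]), 8.7, 346) 0.167907748509657
jug (array([ 592.9, -181.5]), array([69.4, 25.1]), 10.69, 219)
mug (array([370.8, 255.2]), array([4.2, 6.8]), 1.44, 12)
tumbler (array([0., 0.]), array([0., 0.]), 0.0, 0)
scene white (array([545.4,  28.8]), array([203.5, 201. ]), 8.37, 5352) 0.11984335994630096
lid (array([544.4,  23.5]), array([104.7, 113.8]), 1.09, 3983) 0.19273822535277507
blue (array([573.3,  49.5]), array([ 80.2, 156.4]), 42.64, 1700) 0.12415526837505786 0.18556589650286104
ledge L (array([521.3, 203. ]), array([ 63.4, 152. ]), 8.64, 3274)
stop L (array([510. , 282.2]), array([61. , 16.1]), 8.8, 450) 0.16875522361980566
ledge R (array([ 576.9, -175.2]), array([ 62.7, 156.6]), 8.27, 1345)
stop R (array([ 589.3, -256.3]), array([62.4, 17.9]), 8.08, 429) 0.1666806759464375
jug (array([ 579.7, -187.6]), array([45.6, 20. ]), 9.99, 222)
mug (array([411.4, 244.9]), array([4.5, 8. ]), 77.5, 12)
tumbler (array([525.4, 228.9]), array([58. , 56.2]), 11.73, 660)
```

```bash
cat >> h.py <<'E'
from scipy.spatial.transform import Rotation as R
O=np.array([.547,.0289,0]);TH=np.radians(8.5)
def S(x,y,z): # shelf frame mm -> world m
    return O+R.from_euler('z',TH).apply(np.array([x,y,z])/1000)
def go(t,yaw_off=0): # tool y along shelf x (+yaw_off), z down
    s=ctrl.sense();q=R.from_quat(s["ee_rot"]);a=TH+yaw_off
    y=np.array([np.cos(a),np.sin(a),0]);z=np.array([0,0,-1.]);g=R.from_matrix(np.c_[np.cross(y,z),y,z])
    d=R.from_euler('z',-TH).apply(s["ee_pos"]-O)*1000
    print("now shelf",d.round(1),"trans",q.inv().apply(t-s["ee_pos"]).round(4)*1000,"rot",(q.inv()*g).as_rotvec().round(3),"F",s["contact_force"].round(1),"t",s["clock"])
E
python3 - <<'E'
from h import *
go(S(-3,-102,330)); 
E
```

```text
now shelf [-206.5  635.7  230.7] trans [-546.4 -535.9  -98.7] rot [-1.000e-03  1.000e-03  1.045e+00] F [ 0.5  0.8 -0.9] t 0.2
```

>>> send_rows:
  translation:
    - [0,0,-50]
    - [0,0,-100]
    - [-36,-35,-100]
    - [-72,-70,-100]
    - [-107,-105,-100]
  rotation:
    - [0,0,0]
    - [0,0,0]
    - [0,0,0.07]
    - [0,0,0.14]
    - [0,0,0.21]
  fingers: [0.4,0.4,0.4,0.4,0.4]

```text
clock: 0.7
ee_pos: [0.3103, 0.4888, 0.3314]
ee_rot: [0.291, 0.957, 0.0, 0.0]
contact_force: [0.6, -1.4, -0.0]
opening: 0.702
```

```bash
python3 -c "
from h import *
go(S(-3,-102,330))"
```

```text
now shelf [-166.1  489.8  331.4] trans [-519.  -327.7    1.3] rot [ 0.001 -0.     0.832] F [ 0.6 -1.4 -0. ] t 0.7
```

>>> send_rows:
  translation:
    - [-42,-27,0]
    - [-84,-53,0]
    - [-126,-80,0]
    - [-168,-106,0]
    - [-210,-133,0]
  rotation:
    - [0,0,0.1]
    - [0,0,0.2]
    - [0,0,0.3]
    - [0,0,0.4]
    - [0,0,0.5]
  fingers: [0.4,0.4,0.4,0.4,0.4]

```text
clock: 1.2
ee_pos: [0.4111, 0.2612, 0.3314]
ee_rot: [0.519, 0.855, 0.0, -0.0]
contact_force: [1.5, 0.4, -0.6]
opening: 0.701
```

```bash
python3 -c "
from h import *
go(S(-3,-102,330))"
```

```text
now shelf [-100.   249.8  331.4] trans [-364.3  -22.4    1.2] rot [ 0.    -0.     0.331] F [ 1.5  0.4 -0.6] t 1.2
```

>>> send_rows:
  translation:
    - [-46,-3,0]
    - [-92,-6,0]
    - [-138,-9,0]
    - [-184,-12,0]
    - [-230,-14,0]
  rotation:
    - [0,0,0.08]
    - [0,0,0.16]
    - [0,0,0.24]
    - [0,0,0.33]
    - [0,0,0.33]
  fingers: [0.4,0.4,0.4,0.4,0.4]

```text
clock: 1.7
ee_pos: [0.5054, 0.0512, 0.3315]
ee_rot: [0.652, 0.758, 0.0, -0.0]
contact_force: [1.0, 0.1, 0.2]
opening: 0.702
```

```bash
python3 -c "
from h import *
go(S(-3,-102,330))"
```

```text
now shelf [-37.9  28.2 331.5] trans [-130.2   34.6    1.4] rot [ 0.    -0.001  0.002] F [1.  0.1 0.2] t 1.7
```

>>> send_rows:
  translation:
    - [-45,12,0]
    - [-90,24,0]
    - [-130,35,0]
    - [-130,35,0]
    - [-130,35,0]
  rotation:
    - [0,0,0]
    - [0,0,0]
    - [0,0,0]
    - [0,0,0]
    - [0,0,0]
  fingers: [0.4,0.4,0.4,0.4,0.4]

```text
clock: 2.2
ee_pos: [0.5594, -0.0711, 0.331]
ee_rot: [0.652, 0.758, -0.0, -0.0]
contact_force: [0.1, -0.5, -0.2]
opening: 0.698
```

```bash
python3 - <<'E'
from h import *
go(S(-3,-102,140))
p,X=cloud("scene");cv2.imwrite("pics/s1.png",p[100:400,100:560])
E
```

```text
now shelf [  -2.5 -100.8  331. ] trans [ -1.2  -0.4 191. ] rot [-0.001  0.     0.002] F [ 0.1 -0.5 -0.2] t 2.2
```

View pics/s1.png

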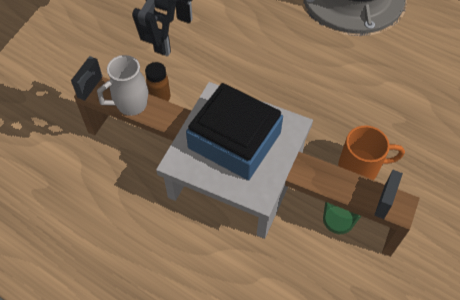

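The crop shows the gripper in the air at about px (160, 25), with the dish untouched at (235, 125). Next I go down in the gap between dish and jug.

>>> send_rows:
  translation:
    - [-2,0,45]
    - [-2,0,90]
    - [-2,0,130]
    - [-2,0,165]
    - [-2,0,165]
  rotation:
    - [0,0,0]
    - [0,0,0]
    - [0,0,0]
    - [0,0,0]
    - [0,0,0]
  fingers: [0.4,0.4,0.4,0.4,0.4]

```text
clock: 2.75
ee_pos: [0.5562, -0.0694, 0.1621]
ee_rot: [0.65, 0.76, -0.003, -0.004]
contact_force: [0.8, 0.5, 0.2]
opening: 0.701
```

>>> send_rows:
  translation:
    - [0,0,12]
    - [0,0,25]
    - [0,0,25]
  rotation:
    - [0,0,0]
    - [0,0,0]
    - [0,0,0]
  fingers: [0.4,0.4,0.4]

```text
clock: 3.05
ee_pos: [0.5596, -0.0715, 0.1409]
ee_rot: [0.651, 0.759, -0.0, -0.0]
contact_force: [-0.1, 0.2, -0.6]
opening: 0.701
```

```bash
python3 - <<'E'
from h import *
go(S(-3,-80,140))
p,X=cloud("top");cv2.imwrite("pics/t2.png",cv2.resize(p[150:330,130:480],None,fx=2,fy=2))
E
```

```text
now shelf [  -2.4 -101.2  140.9] trans [21.2 -0.5  0.9] rot [-0.001 -0.001  0.005] F [-0.1  0.2 -0.6] t 3.05
```

View pics/t2.png

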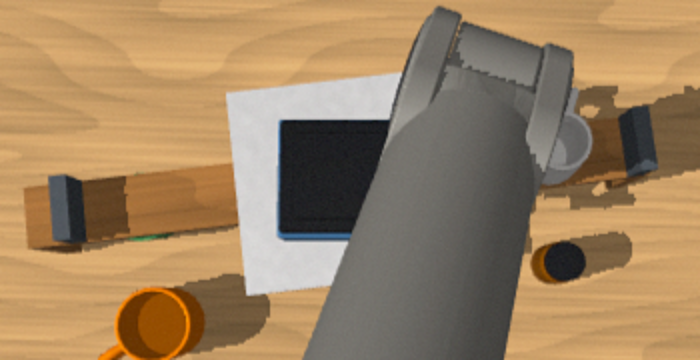

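The gripper is down behind the dish, clear of dish and jug (jug at px (570, 140) in the crop). Now I push gently.

>>> send_rows:
  translation:
    - [5,0,0]
    - [10,0,0]
    - [15,0,0]
    - [20,0,0]
    - [25,0,0]
  rotation:
    - [0,0,0]
    - [0,0,0]
    - [0,0,0]
    - [0,0,0]
    - [0,0,0]
  fingers: [0.4,0.4,0.4,0.4,0.4]

```text
clock: 3.6
ee_pos: [0.5565, -0.0474, 0.1417]
ee_rot: [0.651, 0.759, 0.0, 0.001]
contact_force: [0.8, -2.9, -0.2]
opening: 0.703
```

>>> send_rows:
  translation:
    - [5,0,0]
    - [10,0,0]
    - [15,0,0]
    - [20,0,0]
    - [25,0,0]
  rotation:
    - [0,0,0]
    - [0,0,0]
    - [0,0,0]
    - [0,0,0]
    - [0,0,0]
  fingers: [0.4,0.4,0.4,0.4,0.4]

```text
clock: 4.1
ee_pos: [0.5522, -0.0228, 0.1415]
ee_rot: [0.651, 0.759, -0.0, 0.0]
contact_force: [0.2, -4.9, 3.6]
opening: 0.704
```

```bash
cat >> h.py <<'E'
def dish(n="scene"):
    p,X=cloud(n);h=cv2.cvtColor(p,cv2.COLOR_BGR2HSV);z=X[...,2]
    m=big((h[...,2]<70)&(z>.18)&(z<.205)&(X[...,0]>.4)&(X[...,0]<.7)&(abs(X[...,1]-.1)<.25))
    P=R.from_euler('z',-TH).apply(X[m]-O)*1000
    print(n,"lid in shelf frame",rect(P),"z",P[:,2].mean().round(1))
    print(" slope",np.linalg.lstsq(np.c_[P[:,:2],np.ones(len(P))],P[:,2],rcond=None)[0][:2].round(3))
    return p
E
python3 - <<'E'
from h import *
go(S(-3,-50,140))
p=dish();cv2.imwrite("pics/s3.png",p[120:420,160:560])
dish("top")
E
```

```text
now shelf [ -2.5 -51.9 141.5] trans [ 1.9 -0.4  1.5] rot [-0.     0.001  0.005] F [ 0.2 -4.9  3.6] t 4.1
scene lid in shelf frame (array([-12290.1,  13762.4]), array([105568. , 126429.3]), 0.34, 4044) z 192.8
 slope [-0.035 -0.011]
top lid in shelf frame (array([-10957.3,  49731.4]), array([101940.4,  54035.2]), 0.42, 1087) z 192.4
 slope [-0.038 -0.163]
```

View pics/s3.png

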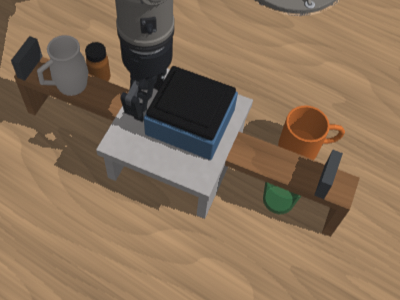

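The two-finger push squared the dish to about 0.4°, but it sits about 11 mm towards -x. I'll push on at a slant of about 15° (tool +y is shelf +x) so that friction carries it back.

>>> send_rows:
  translation:
    - [5,1.5,0]
    - [10,3,0]
    - [15,4.5,0]
    - [20,6,0]
    - [25,7.5,0]
  rotation:
    - [0,0,0]
    - [0,0,0]
    - [0,0,0]
    - [0,0,0]
    - [0,0,0]
  fingers: [0.4,0.4,0.4,0.4,0.4]

```text
clock: 4.7
ee_pos: [0.5557, 0.0038, 0.1411]
ee_rot: [0.651, 0.759, -0.0, -0.0]
contact_force: [-0.9, -4.0, 0.9]
opening: 0.698
```

```bash
sed -i 's/(P\[:,:2\]\*1000)/(P[:,:2]*(1 if abs(P).max()>5 else 1000))/' h.py; python3 - <<'E'
from h import *
go(S(-3,-50,140))
dish();dish("top")
E
```

```text
now shelf [  4.9 -26.1 141.1] trans [-23.9  -8.    1.1] rot [-0.    -0.     0.005] F [-0.9 -4.   0.9] t 4.7
scene lid in shelf frame (array([-4.6, 40.5]), array([105.9, 124.2]), 0.36, 4144) z 192.9
 slope [-0.035 -0.006]
top lid in shelf frame (array([ 7.6, 85.4]), array([36., 82.]), 88.05, 630) z 191.7
 slope [-0.057 -0.283]
```

>>> send_rows:
  translation:
    - [5,1,0]
    - [10,2,0]
    - [15,3,0]
    - [20,4,0]
    - [25,4.5,0]
  rotation:
    - [0,0,0]
    - [0,0,0]
    - [0,0,0]
    - [0,0,0]
    - [0,0,0]
  fingers: [0.4,0.4,0.4,0.4,0.4]

```text
clock: 5.3
ee_pos: [0.5564, 0.0292, 0.1412]
ee_rot: [0.651, 0.759, -0.0, -0.0]
contact_force: [1.2, -1.4, -0.5]
opening: 0.703
```

>>> send_rows:
  translation:
    - [6,0,0]
    - [12,0,0]
    - [18,0,0]
    - [24,0,0]
    - [30,0,0]
  rotation:
    - [0,0,0]
    - [0,0,0]
    - [0,0,0]
    - [0,0,0]
    - [0,0,0]
  fingers: [0.4,0.4,0.4,0.4,0.4]

```text
clock: 5.8
ee_pos: [0.5518, 0.0588, 0.1413]
ee_rot: [0.651, 0.759, 0.0, -0.0]
contact_force: [0.5, -2.0, -1.0]
opening: 0.696
```

```bash
python3 - <<'E'
from h import *
go(S(-3,116,140))
p=dish();dish("top");cv2.imwrite("pics/s4.png",p[120:420,160:560])
E
```

```text
now shelf [  9.1  28.8 141.3] trans [ 87.2 -11.7   1.3] rot [-0.    -0.     0.005] F [ 0.5 -2.  -1. ] t 5.8
scene lid in shelf frame (array([ 0. , 97.4]), array([105. , 118.9]), 0.35, 4292) z 192.9
 slope [-0.037 -0.008]
top lid in shelf frame (array([ 45.6, 153.7]), array([4.4, 7.6]), 82.58, 15) z 188.0
 slope [-0.052 -0.506]
```

View pics/s4.png

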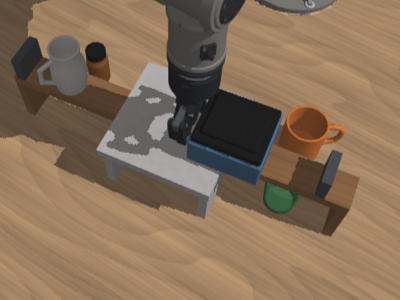

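The crop shows the dish square and entering the ledge (centre px (235, 130)), with x about 0 and about 87 mm left to go.

>>> send_rows:
  translation:
    - [6,0,0]
    - [12,0,0]
    - [18,0,0]
    - [24,0,0]
    - [30,0,0]
  rotation:
    - [0,0,0]
    - [0,0,0]
    - [0,0,0]
    - [0,0,0]
    - [0,0,0]
  fingers: [0.4,0.4,0.4,0.4,0.4]

```text
clock: 6.4
ee_pos: [0.5474, 0.0881, 0.1415]
ee_rot: [0.651, 0.759, 0.0, 0.0]
contact_force: [1.3, -4.0, 1.4]
opening: 0.701
```

>>> send_rows:
  translation:
    - [6,0,0]
    - [12,0,0]
    - [18,0,0]
    - [24,0,0]
    - [30,0,0]
  rotation:
    - [0,0,0]
    - [0,0,0]
    - [0,0,0]
    - [0,0,0]
    - [0,0,0]
  fingers: [0.4,0.4,0.4,0.4,0.4]

```text
clock: 6.9
ee_pos: [0.5428, 0.1178, 0.1415]
ee_rot: [0.651, 0.759, 0.0, 0.0]
contact_force: [0.6, -4.8, 3.0]
opening: 0.703
```

```bash
python3 - <<'E'
from h import *
go(S(0,116,140))
p=dish()
E
```

```text
now shelf [  9.   88.5 141.5] trans [27.5 -8.9  1.5] rot [0.    0.    0.004] F [ 0.6 -4.8  3. ] t 6.9
scene lid in shelf frame (array([ -0.8, 157.7]), array([105.9, 118.5]), 0.53, 4411) z 193.0
 slope [-0.041 -0.009]
```

>>> send_rows:
  translation:
    - [5,0,0]
    - [10,0,0]
    - [14,0,0]
    - [18,0,0]
    - [20,0,0]
  rotation:
    - [0,0,0]
    - [0,0,0]
    - [0,0,0]
    - [0,0,0]
    - [0,0,0]
  fingers: [0.4,0.4,0.4,0.4,0.4]

```text
clock: 7.45
ee_pos: [0.5396, 0.1378, 0.1412]
ee_rot: [0.651, 0.759, -0.0, -0.0]
contact_force: [1.3, -4.0, 2.9]
opening: 0.7
```

>>> send_rows:
  translation:
    - [1,0,0]
    - [2,0,0]
    - [3,0,0]
    - [4,0,0]
  rotation:
    - [0,0,0]
    - [0,0,0]
    - [0,0,0]
    - [0,0,0]
  fingers: [0.4,0.4,0.4,0.4]

```text
clock: 7.85
ee_pos: [0.539, 0.1412, 0.1412]
ee_rot: [0.651, 0.759, -0.0, -0.0]
contact_force: [1.3, -4.0, 2.7]
opening: 0.696
```

>>> send_rows:
  translation:
    - [0.5,0,0]
    - [1,0,0]
    - [1.5,0,0]
  rotation:
    - [0,0,0]
    - [0,0,0]
    - [0,0,0]
  fingers: [0.4,0.4,0.4]

```text
clock: 8.15
ee_pos: [0.5388, 0.1428, 0.1413]
ee_rot: [0.651, 0.759, 0.0, -0.0]
contact_force: [0.5, -3.4, 2.6]
opening: 0.699
```

```bash
python3 - <<'E'
from h import *
go(S(0,116,140))
p=dish();cv2.imwrite("pics/s5.png",cv2.resize(p[200:380,330:560],None,fx=2.5,fy=2.5))
E
```

```text
now shelf [  8.7 113.8 141.3] trans [ 2.2 -8.7  1.3] rot [-0.    -0.     0.005] F [ 0.5 -3.4  2.6] t 8.15
scene lid in shelf frame (array([ -1.1, 183.6]), array([117. , 106.1]), 89.75, 4429) z 193.0
 slope [-0.043 -0.01 ]
```

View pics/s5.png

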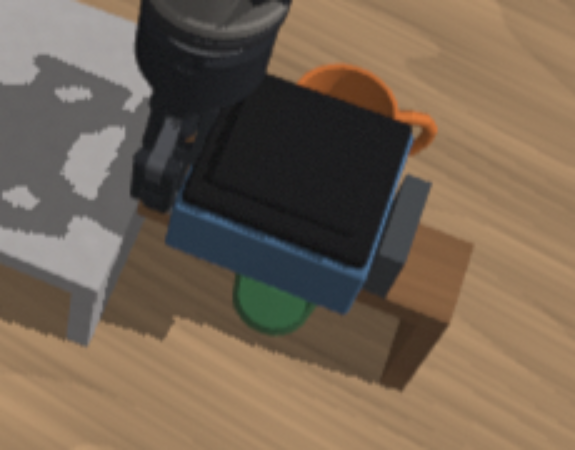

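Force shows no contact with the stop yet. A gap of about 2 mm remains between the blue wall at px (355, 280) and the stop at (395, 240). I'll creep on until the force rises.

>>> send_rows:
  translation:
    - [0.5,0,0]
    - [1,0,0]
    - [1.5,0,0]
  rotation:
    - [0,0,0]
    - [0,0,0]
    - [0,0,0]
  fingers: [0.4,0.4,0.4]

```text
clock: 8.5
ee_pos: [0.5386, 0.1443, 0.1413]
ee_rot: [0.651, 0.759, 0.0, -0.0]
contact_force: [0.4, -3.8, 1.3]
opening: 0.707
```

>>> send_rows:
  translation:
    - [0.5,0,0]
    - [1,0,0]
  rotation:
    - [0,0,0]
    - [0,0,0]
  fingers: [0.4,0.4]

```text
clock: 8.7
ee_pos: [0.5384, 0.1452, 0.1413]
ee_rot: [0.651, 0.759, -0.0, -0.0]
contact_force: [0.1, -4.8, 2.9]
opening: 0.7
```

>>> send_rows:
  translation:
    - [0.5,0,0]
    - [1,0,0]
  rotation:
    - [0,0,0]
    - [0,0,0]
  fingers: [0.4,0.4]

```text
clock: 8.9
ee_pos: [0.5384, 0.1453, 0.1413]
ee_rot: [0.651, 0.759, -0.0, 0.0]
contact_force: [0.9, -6.6, 2.0]
opening: 0.7
```

>>> send_rows:
  translation:
    - [0.5,0,0]
    - [1,0,0]
  rotation:
    - [0,0,0]
    - [0,0,0]
  fingers: [0.4,0.4]

```text
clock: 9.1
ee_pos: [0.5383, 0.1453, 0.1413]
ee_rot: [0.651, 0.759, -0.001, 0.001]
contact_force: [0.6, -10.2, 2.9]
opening: 0.702
```

The force rose to 10 N and the tool stalled, so the dish is against the stop. I'll back straight off and then lift.

>>> send_rows:
  translation:
    - [-5,0,0]
    - [-15,0,0]
    - [-30,0,0]
    - [-50,0,0]
    - [-70,0,0]
  rotation:
    - [0,0,0]
    - [0,0,0]
    - [0,0,0]
    - [0,0,0]
    - [0,0,0]
  fingers: [0.4,0.4,0.4,0.4,0.4]

```text
clock: 9.6
ee_pos: [0.5489, 0.0768, 0.1413]
ee_rot: [0.651, 0.759, 0.0, -0.0]
contact_force: [-0.1, 0.1, -0.2]
opening: 0.703
```

>>> send_rows:
  translation:
    - [0,0,-40]
    - [0,0,-80]
    - [0,0,-120]
    - [0,0,-150]
    - [0,0,-150]
  rotation:
    - [0,0,0]
    - [0,0,0]
    - [0,0,0]
    - [0,0,0]
    - [0,0,0]
  fingers: [0.4,0.4,0.4,0.4,0.4]

```text
clock: 10.1
ee_pos: [0.5513, 0.0772, 0.2957]
ee_rot: [0.651, 0.759, 0.004, 0.002]
contact_force: [0.4, 0.0, 0.0]
opening: 0.698
```

>>> send_rows:
  translation:
    - [-45,0,0]
    - [-90,0,0]
    - [-130,0,0]
    - [-130,0,0]
  rotation:
    - [0,0,0]
    - [0,0,0]
    - [0,0,0]
    - [0,0,0]
  fingers: [0.4,0.4,0.4,0.4]

```text
clock: 10.5
ee_pos: [0.5678, -0.0584, 0.2909]
ee_rot: [0.655, 0.756, -0.001, 0.001]
contact_force: [0.7, -0.7, -0.0]
opening: 0.702
```

```bash
python3 - <<'E'
from h import *
go(S(0,116,140))
p=dish();q=dish("top");cv2.imwrite("pics/f.png",np.hstack([p[120:420,160:560],q[150:450,100:480]]))
E
```

```text
now shelf [  7.6 -89.4 290.9] trans [205.8  -8.7 150.4] rot [-0.001  0.003 -0.006] F [ 0.7 -0.7 -0. ] t 10.5
scene lid in shelf frame (array([ -0.7, 187.9]), array([105.6, 113.4]), 0.29, 4620) z 192.8
 slope [-0.036  0.001]
top lid in shelf frame (array([1.000e-01, 1.872e+02]), array([102.5, 113.9]), 0.29, 3552) z 192.6
 slope [0.005 0.011]
```

View pics/f.png

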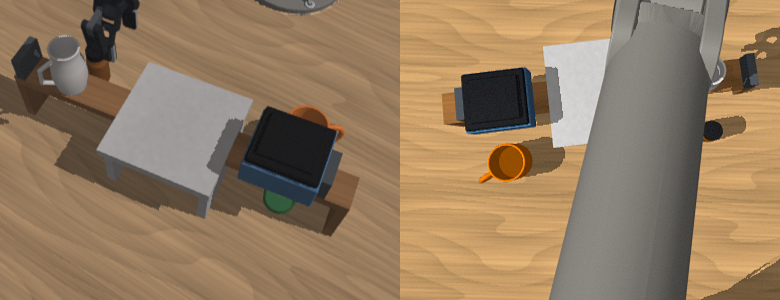

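The final views show the dish on the left ledge against its stop (scene crop px (287, 155), top crop (497, 100)). It is level and centred, and the gripper is clear. Handing in.

```bash
python3 -c "
from bench import ctrl
print(ctrl.job_done())"
```

```text
the job is handed in; nothing more can be done
None
```

I slid the butter dish along the free left (+y) ledge with two fingers, without lifting it, until it met the end stop, then backed off and handed the job in at about 10.6 s. `job_done` gives no verdict, so these are my own last checks.

- **Position:** both cameras put the dish's centre within 1 mm of the ledge's centre line. Its centre is about 187.5 mm along the ledge, which puts its leading side at the stop face to within about 1 mm.
- **Angle and level:** it is turned about 0.3° from square. The lid height is unchanged, so the dish was not lifted. The top view shows slopes of 0.005 and 0.011. The scene view showed -0.036 across x, but it read about the same all through the slide, so I put it down to camera bias.
- **Contact with the stop:** the force on the gripper reached about 10 N as the dish met the stop, and was near zero after I backed off.
- **Other objects:** the jug, mug, tumbler and spice jar look unmoved in the pictures. I did not re-measure their positions.

The dish drifted about 11 mm sideways when I first squared it up. I corrected that by pushing at a slant on the white shelf.

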